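# Pin the drying cabinet's door open

## Task

Swing the blue door with the bar handle on the drying cabinet open until it stands a little past square to the cabinet. Then take the red-headed pin out of the wooden tool block and put it all the way down through the eyelet of the yellow bracket in front of the cabinet, so that the pin keeps the door from closing. Leave the other things on the table where they are.

Things in the scene. Friction and masses are not known exactly. Their poses are not given: they have to be found in the camera images.
- cabinet: Grey drying cabinet, fixed, 180 (x) x 260 (y) x 270 mm high on 50 mm feet. Origin on the table under the carcass's centre; its front faces its own -x. A steel lip (underside 260 mm up) along the top of the front stands 20 mm out past the closed door's face: an upright tool cannot reach the handle. A flat arm 4 mm thick, 30 mm wide, lies on the table from the front to the bracket.
- door (a joint): Angle of the blue door, rad: 0 closed, grows as it opens, 1.57 square to the cabinet, stop at 1.9. Stays where it is left. Panel 220 mm wide, 190 mm high, 15 mm thick, lower edge 65 mm above the table; hinged on the cabinet's +y side (left as seen from in front); opening turns it clockwise seen from above.
- door_handle (a point): Middle of the door's upright round steel bar handle: 11 mm thick, 110 mm long (95 to 205 mm above the table), 32 mm out from the door's outer face on posts at its two ends, 190 mm from the hinge line along the panel. Axes turn with the door: -x points away from the panel, z up.
- door_hinge (a point): Point on the vertical hinge line, at handle height, on the door's outer face. Axes turn with the door: the panel runs along -y, its outer face looks to -x.
- eye (a point): Centre of the eyelet's top mouth: vertical through hole 12 mm wide, 20 mm deep, chamfered, in a yellow block 36 x 36 mm whose top is 50 mm above the table; 26 mm free below it. Fixed to the cabinet, axes as the cabinet's; a plate as high as the block stands on its +x side. The door passes above it; a pin standing in it stops the closing door at about 1.37 rad.
- pin: Loose pin. Origin at the lower end of the shaft, z up along it. Steel shaft 9 mm across and 42 mm long, pointed end; then a collar 26 mm across, 5 mm thick (42 to 47 mm); then a red round grip 20 mm across (47 to 100 mm). 90 g. Stands in the tool block, collar on the block's top.
- tool_block: Fixed wooden block 50 (x) x 110 (y) x 50 mm high; origin under its centre. The pin stands in a 12 mm hole at its y = -30 mm; three short tool handles stand up to 55 mm above it at y = +36 to +48 mm.
- mould: White plaster mould block, 70 x 90 x 55 mm high, dark seam line; origin under its centre. Leave alone.
- cup: Terracotta cup, 68 mm across the rim, 60 mm high; origin under its centre. Leave alone.
- jar: Amber glass jar with black cap, 72 mm across, 85 mm high; origin under its centre. Leave alone.
- jug: White plastic bottle with green cap, 90 mm across, 200 mm high; origin under its centre. Leave alone.
- bucket: Small yellow plastic bucket, 110 mm across the rim, 90 mm high; origin under its centre. Leave alone.
- brush: Brush lying on the table; origin under its middle. Leave alone.
Mind the look-alikes: they are no part of the job. What is shaped like the pin but black or purple is not meant.

How it is judged:
By the outcome, as a careful person would: the job done as asked, in the order asked, and still so for the second after the job is handed in, with the robot touching nothing.
It also fails if it takes over 64 s, if anything falls off the work surface, if the arm or the gripper's body presses on something with over 40 N, if the wrist force passes 120 N, or if a joint passes its speed limit or range.

## Robot

A 6-joint arm with a two-finger parallel gripper is mounted at the origin on the work surface. World frame = base frame: x ahead of the robot, y to its left, z up, the work surface at z = 0. Lengths are in m, angles in rad, forces in N, time in s.
With the tool pointing down it reaches from about 0.25 to 0.775 m from the base axis. Payload 4 kg.
Tool frame: the origin (TCP) lies midway between the tips of the shut fingers; the grasp point (between the pads) lies 19 mm behind it; z points along the fingers, y is the direction in which the jaws open and shut (so a half turn about z gives the same grasp; the last joint's range is limited). The gripper opens to 94 mm and grips with 3 to 60 N. Pads are 16 mm wide; open, the fingers measure 119 mm over their backs; the gripper's body (75 mm by 177 mm) begins 78 mm behind the grasp point.
Start: joints at [1.143, 0.087, 1.371, -0, 1.684, -0.103], TCP at [0.176, 0.521, 0.206] pointing down, gripper open.
Joint ranges: [-3.1, 3.1], [-0.76, 2.03], [0.27, 2.55], [-1.08, 4.22], [0.17, 2.65], [-2.57, 2.57]. Speed limits (rad/s): [2.79, 2.79, 3.14, 3.14, 3.14, 3.14].

## Interface

Orientations are given as [roll, pitch, yaw] about the fixed x, y, z axes, in that order (R = Rz(yaw) Ry(pitch) Rx(roll)).
In Python, from bench import robot, cams gives the robot as it stands.
- The arm moves only by the tool step_arm, never from a script. Its argument "plan" is a list that holds one entry, the list of rows, each a list of 5 numbers: the shift along the world's x, y, z in mm, then the turn about the world's z in rad, then the opening in per cent of the stroke, from 0 (shut) to 100 (fully open). In form: [[[tx, ty, tz, turn, fingers], ...]]. A call has 1 to 8 rows; each row is the pose to reach, as a shift and turn from the pose commanded when the call began; what a row does not reach only later rows make up. A row lasts 1/12 s, in which the tool goes at most 41.7 mm and 7.16 degrees, less where a joint would pass 70% of its speed; a pose out of reach is approached as far as the arm can. A call with a gripper value outside its range is refused whole. The fingers move at their own pace and stop on an object; the grip force is fixed at half the most. Time passes only in rows, so rows that repeat a pose let the fingers close. It gives the time, the measured TCP pose, the force and the opening at its end, in the units of the state.
- robot.get_obs(): the state, without advancing time (a new reading comes with each control period).
- cams.snapshot(name): name is "side" or "top" or "wrist"; returns a dict with "frame" (400x640x3 uint8, red, green, blue), "camera_matrix" (3x3 intrinsics, pixels), "k1" (the pictures are not rectified: a ray, as slopes to the right and down, at radius r is drawn at 1 + k1 r^2 times it, then the intrinsics apply), "origin" and "attitude" of the camera in the world; the wrist camera has in their place "T_tool_cam" (4x4, takes a point from camera to tool coordinates, whose origin is the TCP and whose axes are the flange's). Camera axes: x right, y down, z forward; pixel columns grow to the right and rows downward; lengths in m; the calibration is good to about 2 mm. A picture is of the moment at which its call begins: read the wrist's pose just before it. There is no depth.
- robot.close_job(): hands the job in, once; it reports no verdict.
The state is a dict: "time": time; "joint_positions": joint angles; "qvel": joint speeds; "joint_torque": joint torques, N m; "tool_pos": TCP position; "ee_rot": TCP orientation; "wrist_force": force on the tool from outside, world axes, zero at the start; "wrist_torque": the same for the moment, N m; "width": finger opening in m.
Only numpy, scipy, OpenCV 4.12 (cv2) and the standard library are available. Lean on these libraries where they do the work, as an engineer would, in place of code of your own. Each camera call takes 0.05 s, during which the arm holds its last target. There are 200 camera calls.

## Working session

There is one attempt and no reset: what is moved stays moved. The work goes in short steps, Python scripts to look and compute and a tool call to move; the robot and the scene stay as the last step left them, time stands still between calls to the robot, and variables do not carry over. Pictures are saved under pics/ and viewed, about 8 in all and at most 12, crops included, and the job is handed in when it is done.

Besides the shell and the picture viewer there is one more tool, called after "Request:" by a JSON object that holds its "name" and its "arguments", one argument or row to a line. step_arm: Moves the arm, as the interface text tells. Its arguments: {"type":"object","properties":{"plan":{"type":"array"}},"required":["plan"]}

```bash
mkdir -p pics; ls; cat > h.py <<'E'
import numpy as np,cv2
from scipy.spatial.transform import Rotation as R
from bench import robot,cams
def snap(n):
    o=robot.get_obs(); s=cams.snapshot(n); s['obs']=o
    if n=='wrist':
        T=np.eye(4); e=np.array(o['ee_rot'],float)
        T[:3,:3]=R.from_euler('xyz',e).as_matrix() if e.size==3 else e.reshape(3,3)
        T[:3,3]=o['tool_pos']; W=T@np.array(s['T_tool_cam']); s['R']=W[:3,:3]; s['o']=W[:3,3]
    else:
        a=np.array(s['attitude'],float); s['R']=a if a.size==9 else R.from_euler('xyz',a).as_matrix(); s['o']=np.array(s['origin'])
    return s
def ray(s,u,v):
    K=np.array(s['camera_matrix']); D=np.array([s['k1'],0,0,0,0.])
    p=cv2.undistortPoints(np.array([[[u,v]]],float),K,D)[0,0]
    return s['R']@np.array([p[0],p[1],1])
def atz(s,u,v,z):
    d=ray(s,u,v); return s['o']+d*(z-s['o'][2])/d[2]
def proj(s,P):
    Rw=s['R'].T; t=-Rw@s['o']
    return cv2.projectPoints(np.array(P,float).reshape(-1,1,3),cv2.Rodrigues(Rw)[0],t,np.array(s['camera_matrix']),np.array([s['k1'],0,0,0,0.]))[0][:,0]
def tri(a,pa,b,pb):
    A=ray(a,*pa);B=ray(b,*pb);M=np.stack([A,-B],1);x=np.linalg.lstsq(M,b['o']-a['o'],rcond=None)[0]
    p,q=a['o']+A*x[0],b['o']+B*x[1]; return (p+q)/2,np.linalg.norm(p-q)
def save(s,f,crop=None,k=1):
    im=s['frame']
    if crop: im=im[crop[1]:crop[3],crop[0]:crop[2]]
    cv2.imwrite('pics/'+f,cv2.resize(im[:,:,::-1],None,fx=k,fy=k,interpolation=cv2.INTER_CUBIC))
E
python3 - <<'E'
from h import *
import pickle
for n in('top','side'):
    s=snap(n); save(s,n+'0.png',k=1.25); pickle.dump(s,open(n+'0.pkl','wb')); print(n,s['o'],s['R'].round(3).tolist(),s['attitude'],s['k1'],s['camera_matrix'])
print(s['obs'])
E
```

```text
pics
top [ 0.36323518 -0.03401185  1.65634078] [[0.017, -0.99, 0.141], [-1.0, -0.019, -0.01], [0.013, -0.141, -0.99]] [-2.99996149 -0.01273855 -1.55331616] -0.10845154778357602 [[453.93337273   0.         324.4354641 ]
 [  0.         453.93337273 201.79318098]
 [  0.           0.           1.        ]]
side [ 0.30141524 -0.86642555  0.93506812] [[0.946, -0.224, 0.236], [-0.325, -0.645, 0.692], [-0.003, -0.731, -0.683]] [-2.32212491  0.00271546 -0.33078355] -0.05387302216098436 [[383.86057027   0.         317.55094838]
 [  0.         383.86057027 198.22423222]
 [  0.           0.           1.        ]]
{'time': 0.05, 'joint_positions': array([ 1.14291011e+00,  8.79479703e-02,  1.37222253e+00,  2.21405549e-06,
        1.68358750e+00, -1.03124049e-01]), 'qvel': array([-0.0010655 , -0.00030308, -0.00308714, -0.00185237, -0.00053377,
        0.00056819]), 'joint_torque': array([ 2.00222690e-03, -3.41537189e+01, -3.03598237e+01,  7.19631440e-02,
        3.04595986e-02, -9.41560847e-05]), 'tool_pos': array([0.1752883 , 0.52075362, 0.20432411]), 'ee_rot': array([-3.13943903e+00, -2.25092911e-04,  2.81683049e+00]), 'wrist_force': array([-0.56559097, -0.4546656 , -0.43922533]), 'wrist_torque': array([ 0.0049297 ,  0.01303775, -0.02514941]), 'width': 0.09343373937236685}
```

View pics/top0.png

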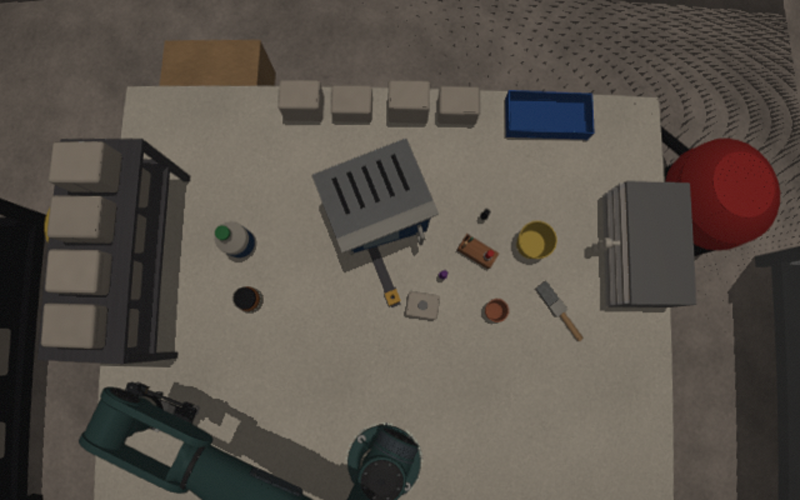

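View pics/side0.png

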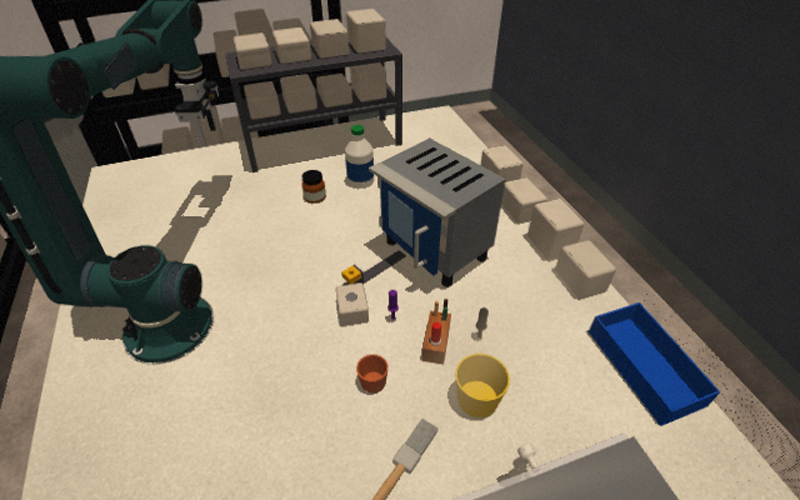

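Pictures: the pin candidates are red at top (490,254) / side (436,332), purple at top (443,274) / side (393,300), and black at top (484,214) / side (482,318). These are in the 1.25x views. I choose the red one, standing in the wooden block. The eyelet is at top (392,298) / side (351,273), and the handle at top (421,236) / side (420,247).

```bash
python3 - <<'E'
from h import *
import pickle
t=pickle.load(open('top0.pkl','rb'));s=pickle.load(open('side0.pkl','rb'))
f=lambda a,b:print(*(lambda r:(r[0].round(4),round(r[1],4)))(tri(t,np.array(a)/1.25,s,np.array(b)/1.25)))
print('roof corners near/right/far');f((312,177),(374,170));f((437,213),(441,211));f((405,140),(504,182))
print('eye');f((392,297),(351,272))
print('pin');f((489,253),(436,325))
for n,p in dict(purple=(443,274),black=(485,213),cup=(496,310),mould=(422,305),bucket=(537,240),jar=(246,298)).items(): print(n,atz(t,p[0]/1.25,p[1]/1.25,.06).round(3))
a=save(t,'c1.png',(240,100,440,270),4) 
save(s,'c2.png',(250,100,450,300),3)
a=cv2.imread('pics/c1.png')
E
```

```text
roof corners near/right/far
[0.6816 0.2058 0.2059] 0.1637
[ 0.6577 -0.1239  0.2808] 0.0033
[ 0.8565 -0.0423  0.2566] 0.0029
eye
[ 0.4653 -0.0145  0.0475] 0.0023
pin
[ 0.5885 -0.2821  0.1017] 0.0018
purple [ 0.531 -0.157  0.06 ]
black [ 0.71  -0.277  0.06 ]
cup [ 0.432 -0.308  0.06 ]
mould [ 0.442 -0.099  0.06 ]
bucket [ 0.634 -0.428  0.06 ]
jar [0.452 0.398 0.06 ]
```

View pics/c2.png

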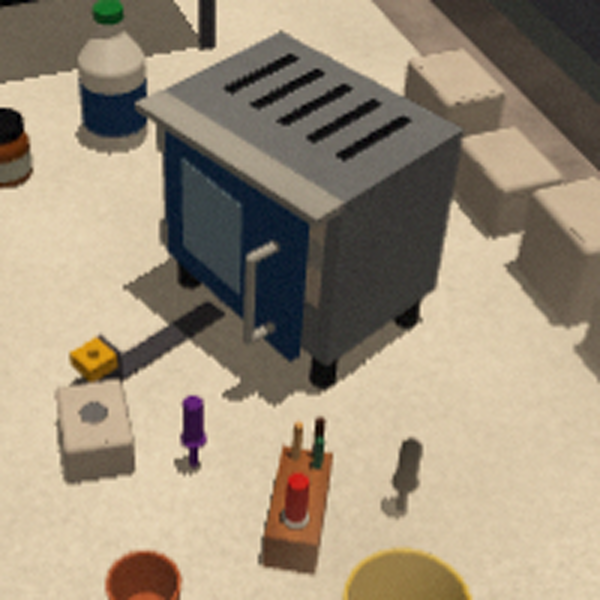

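View pics/c1.png

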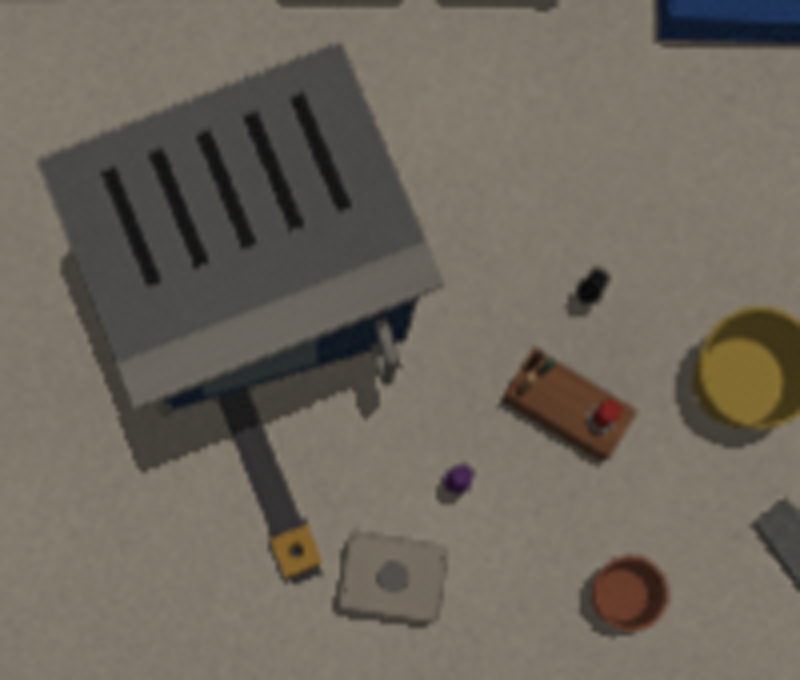

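```bash
python3 - <<'E'
from h import *
import pickle
from scipy.optimize import least_squares
t=pickle.load(open('top0.pkl','rb'));s=pickle.load(open('side0.pkl','rb'))
c1=lambda u,v:np.array([240+u/4,100+v/4]);c2=lambda u,v:np.array([250+u/3,100+v/3])
obs=[(t,c1(40,160),0),(t,c1(342,43),1),(t,c1(442,283),2),(t,c1(135,405),3),(s,c2(283,33),0),(s,c2(462,130),1),(s,c2(320,220),2),(s,c2(140,103),3)]
def mod(p):
    x,y,th,z,b,f=p;L=np.array([[b,.13],[b,-.13],[f,-.13],[f,.13]])
    c,q=np.cos(th),np.sin(th);W=L@np.array([[c,q],[-q,c]])+[x,y]
    return np.c_[W,np.full(4,z)]
def res(p):
    W=mod(p);return np.concatenate([proj(c,W[i])[0]-o for c,o,i in obs]+[[ (p[4]-.09)*1e3]])
r=least_squares(res,[.75,0,.3,.28,.09,-.12]);p=r.x
print('cab x y yaw z back front',p.round(4),r.fun.round(1))
x,y,th=p[:3];c,q=np.cos(th),np.sin(th);RR=np.array([[c,-q],[q,c]])
W=lambda l:RR@l+[x,y]
e,_=tri(t,c1(297,549),s,c2(94,354));print('eye',e,_, 'local',RR.T@(e[:2]-[x,y]), 'top z.05',atz(t,*c1(297,549),.05),atz(s,*c2(94,354),.05))
for z,v in((.205,258),(.15,299),(.095,340)):
    h=atz(s,*c2(251,v),z);print('handle',h,RR.T@(h[:2]-[x,y]))
pt,g=tri(t,c1(608,408),s,c2(298,481));print('pin top',pt,g)
print('collar',atz(s,*c2(295,520),.054))
for u,v in((537,348),(635,410),(603,460),(502,403)):print('blk',atz(t,*c1(u,v),.05))
print('mould corners',[atz(t,*c1(u,v),.055)[:2].round(3).tolist() for u,v in((348,533),(447,543),(438,625),(338,612))])
E
```

```text
cab x y yaw z back front [ 0.7237  0.0368  0.402   0.2664  0.09   -0.1199] [-0.3 -0.3  0.4 -0.4  0.5 -0.9 -0.3 -0.7 -0.9 -0.   0.3  0.6 -0.6  0.2
 -1.  -0.1  0. ]
eye [ 0.46648866 -0.01677149  0.04747087] 0.002138247383800584 local [-0.25764038  0.05132817] top z.05 [ 0.46526574 -0.01666125  0.05      ] [ 0.46708566 -0.01926766  0.05      ]
handle [ 0.6140888  -0.09293062  0.205     ] [-0.15160481 -0.0765095 ]
handle [ 0.61575975 -0.09253681  0.15      ] [-0.14991299 -0.07680087]
handle [ 0.61608279 -0.09572696  0.095     ] [-0.15086387 -0.07986309]
pin top [ 0.58934886 -0.28459655  0.10304842] 0.0010267436300102533
collar [ 0.58697902 -0.29143897  0.054     ]
blk [ 0.64989218 -0.22892882  0.05      ]
blk [ 0.59520482 -0.31742868  0.05      ]
blk [ 0.54950407 -0.28837407  0.05      ]
blk [ 0.59923267 -0.19753505  0.05      ]
mould corners [[0.48, -0.061], [0.473, -0.149], [0.4, -0.142], [0.41, -0.054]]
```

Cabinet pose: about (0.724, 0.037), yaw 0.40. Handle: about (0.615, -0.093). The gripper can straddle the bar's top end from in front of the lip, with its body above the roof and the TCP at about z 0.18. I'll move to a pre-pose in front of the handle, with yaw increasing by 0.727.

Request:
{"name": "step_arm", "arguments": {
  "plan": [
    [[0,0,42,0.12,100],[20,-30,80,0.24,100],[384,-637,104,0.727,100],[384,-637,104,0.727,100],[384,-637,104,0.727,100],[384,-637,104,0.727,100],[384,-637,104,0.727,100],[384,-637,104,0.727,100]]
  ]
}}

```text
time: 0.77
tool_pos: [0.3124, 0.2956, 0.2877]
ee_rot: [-3.142, -0.0, -2.737]
wrist_force: [0.5, 0.5, -0.4]
width: 0.0938
```

Request:
{"name": "step_arm", "arguments": {
  "plan": [
    [[248,-412,12,0,100],[248,-412,12,0,100],[248,-412,12,0,100],[248,-412,12,0,100],[248,-412,12,0,100],[248,-412,12,0,100],[248,-412,12,0,100],[248,-412,12,0,100]]
  ]
}}

```text
time: 1.43
tool_pos: [0.4844, 0.0098, 0.2961]
ee_rot: [3.141, -0.0, -2.74]
wrist_force: [0.5, 0.9, 0.7]
width: 0.0942
```

Request:
{"name": "step_arm", "arguments": {
  "plan": [
    [[80,-130,0,0,100],[80,-130,0,0,100],[80,-130,0,0,100],[80,-130,0,0,100]]
  ]
}}

```text
time: 1.77
tool_pos: [0.5649, -0.1217, 0.2948]
ee_rot: [3.141, -0.002, -2.742]
wrist_force: [-0.1, 0.3, -0.2]
width: 0.0939
```

```bash
python3 - <<'E'
from h import *
import pickle
s=snap('wrist'); save(s,'w1.png',k=1.25); pickle.dump(s,open('w1.pkl','wb')); print(s['obs']['tool_pos'],s['obs']['ee_rot'],s['obs']['joint_positions'].round(2),s['o'],s['R'].round(2).tolist(),s['T_tool_cam'])
print(proj(s,[[.6145,-.093,.205],[.6145,-.093,.095],[.466,-.018,.05],[.587,-.285,.108]]))
E
```

```text
[ 0.56492568 -0.1216662   0.29476977] [ 3.14097743e+00 -1.84354039e-03 -2.74210839e+00] [-0.31  0.15  1.12 -0.    1.87 -2.28] [ 0.50496163 -0.14761837  0.47496707] [[-0.39, 0.9, 0.21], [0.92, 0.38, 0.09], [0.0, 0.23, -0.97]] [[-9.90294738e-04 -9.73772833e-01 -2.27520307e-01  6.56685930e-02]
 [ 9.99999036e-01 -1.18582979e-03  7.22726929e-04 -4.75335397e-04]
 [-9.73572207e-04 -2.27519372e-01  9.73773068e-01 -1.80076871e-01]
 [ 0.00000000e+00  0.00000000e+00  0.00000000e+00  1.00000000e+00]]
[[320.86395554 258.73336605]
 [318.65038095 223.4275166 ]
 [410.23172777 138.55938177]
 [180.63763562 147.14399671]]
```

View pics/w1.png

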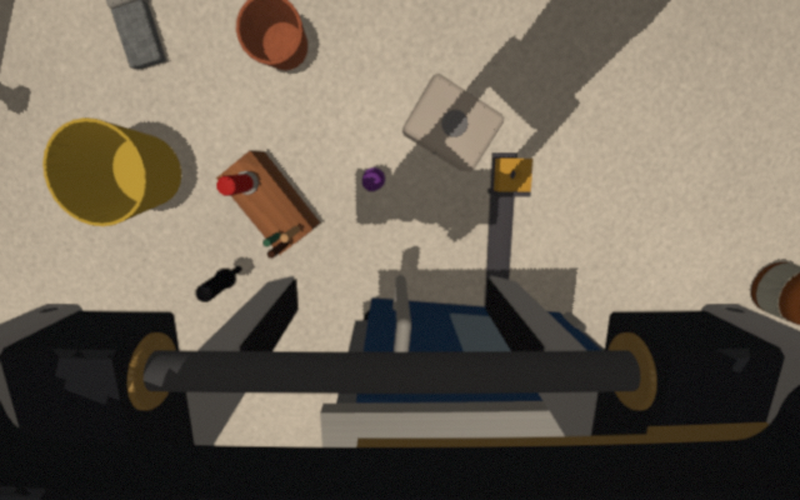

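The wrist view shows the bar from (401,278) to (403,322), the eyelet hole at (513,174) and the red pin at (229,184). All agree with the estimates within 2 px. The lip's front edge is at row 404.

```bash
python3 - <<'E'
from h import *
import pickle
s=pickle.load(open('w1.pkl','rb'))
q=np.array([.92,.3914]);l=np.array([-.391,.92]);c=np.array([.7237,.0368])
g=lambda u,v,z:(lambda p:(p.round(4),[((p[:2]-c)@q).round(4),((p[:2]-c)@l).round(4)]))(atz(s,u/1.25,v/1.25,z))
print('lip',g(400,404,.26),g(322,404,.26),g(545,408,.26)); print('bar',g(401,278,.095),g(403,321,.205)); print('eye',g(513,174,.05)); print('pin',g(227,185,.108),g(246,180,.054))
E
```

```text
lip (array([ 0.6442, -0.0826,  0.26  ]), [np.float64(-0.1199), np.float64(-0.0788)]) (array([ 0.6638, -0.129 ,  0.26  ]), [np.float64(-0.12), np.float64(-0.1292)]) (array([0.611 , 0.0063, 0.26  ]), [np.float64(-0.1156), np.float64(0.016)])
bar (array([ 0.6121, -0.091 ,  0.095 ]), [np.float64(-0.1527), np.float64(-0.0739)]) (array([ 0.6121, -0.0924,  0.205 ]), [np.float64(-0.1533), np.float64(-0.0753)])
eye (array([ 0.4667, -0.0174,  0.05  ]), [np.float64(-0.2577), np.float64(0.0506)])
pin (array([ 0.5875, -0.2836,  0.108 ]), [np.float64(-0.2507), np.float64(-0.2415)]) (array([ 0.5864, -0.2857,  0.054 ]), [np.float64(-0.2526), np.float64(-0.2431)])
```

Request:
{"name": "step_arm", "arguments": {
  "plan": [
    [[0,0,-40,0,100],[0,0,-80,0,100],[0,0,-113,0,100],[0,0,-113,0,100],[24,14,-113,0,100],[48,29,-113,0,100],[48,29,-113,0,100],[48,29,-113,0,100]]
  ]
}}

```text
time: 2.48
tool_pos: [0.6132, -0.0885, 0.185]
ee_rot: [-3.141, 0.001, -2.737]
wrist_force: [0.8, -0.3, -0.6]
width: 0.094
```

```bash
python3 - <<'E'
from h import *
s=snap('wrist'); save(s,'w2.png',k=1.25); o=s['obs'];print(o['tool_pos'],o['wrist_force'])
print(proj(s,[[.615,-.091,.205],[.6442,-.0826,.26]])*1.25)
E
```

```text
[ 0.6131512  -0.0884874   0.18498123] [ 0.83136421 -0.27993936 -0.59134263]
[[385.45455264 310.31187298]
 [372.04096486 459.58884869]]
```

View pics/w2.png

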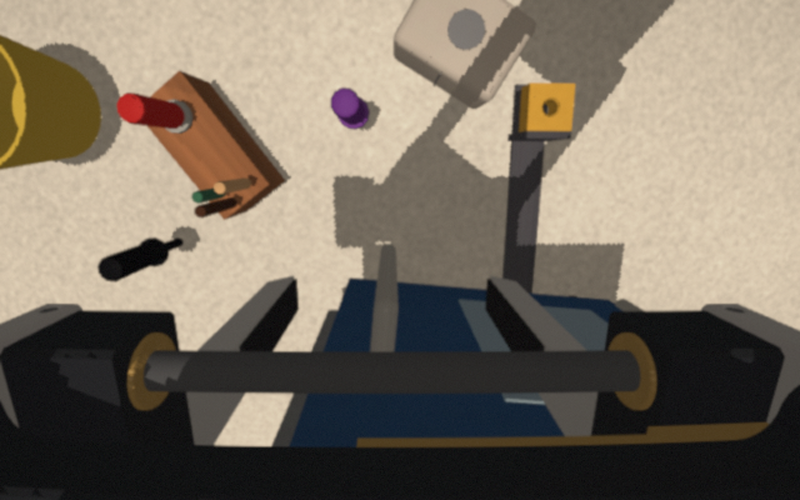

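The wrist view shows the bar between the fingers at column 386, against a finger centre of about 392. I'll correct by 3 mm, go 6 mm lower and close.

Request:
{"name": "step_arm", "arguments": {
  "plan": [
    [[1,-3,-6,0,100],[1,-3,-6,0,30],[1,-3,-6,0,0],[1,-3,-6,0,0],[1,-3,-6,0,0],[1,-3,-6,0,0],[1,-3,-6,0,0],[1,-3,-6,0,0]]
  ]
}}

```text
time: 3.2
tool_pos: [0.613, -0.0922, 0.1775]
ee_rot: [3.142, 0.0, -2.739]
wrist_force: [0.1, 0.6, -0.1]
width: 0.0504
```

Request:
{"name": "step_arm", "arguments": {
  "plan": [
    [[0,0,0,0,0],[0,0,0,0,0],[0,0,0,0,0],[0,0,0,0,0],[0,0,0,0,0],[0,0,0,0,0],[0,0,0,0,0],[0,0,0,0,0]]
  ]
}}

```text
time: 3.87
tool_pos: [0.6129, -0.0915, 0.1774]
ee_rot: [3.14, 0.0, -2.739]
wrist_force: [-0.9, 1.5, 0.5]
width: 0.0104
```

Gripped at 10.4 mm opening. Next I compute the arc.

```bash
python3 - <<'E'
import numpy as np
H=np.array([.588,.1007]);r=np.array([.025,-.192])
f=lambda a:H+np.array([[np.cos(a),np.sin(a)],[-np.sin(a),np.cos(a)]])@r
for k in range(3):
    a0=.54*k
    print([[*( (f(a0+i*.0675)-f(a0))*1e3).round(1).tolist(),0,round(-i*.0675,3),0] for i in range(1,9)], f(a0+.54))
E
```

```text
[[-13.0, -1.2, 0, -0.068, 0], [-26.1, -1.6, 0, -0.135, 0], [-39.1, -1.1, 0, -0.203, 0], [-52.1, 0.3, 0, -0.27, 0], [-65.0, 2.6, 0, -0.338, 0], [-77.7, 5.7, 0, -0.405, 0], [-90.1, 9.7, 0, -0.473, 0], [-102.3, 14.5, 0, -0.54, 0]] [ 0.51072861 -0.07683347]
[[-11.8, 5.6, 0, -0.068, 0], [-23.2, 12.0, 0, -0.135, 0], [-34.1, 19.2, 0, -0.203, 0], [-44.6, 27.0, 0, -0.27, 0], [-54.4, 35.6, 0, -0.338, 0], [-63.7, 44.8, 0, -0.405, 0], [-72.3, 54.6, 0, -0.473, 0], [-80.3, 65.0, 0, -0.54, 0]] [ 0.43044731 -0.01184399]
[[-7.2, 10.9, 0, -0.068, 0], [-13.7, 22.2, 0, -0.135, 0], [-19.4, 34.0, 0, -0.203, 0], [-24.3, 46.1, 0, -0.27, 0], [-28.4, 58.5, 0, -0.338, 0], [-31.6, 71.2, 0, -0.405, 0], [-34.0, 84.0, 0, -0.473, 0], [-35.4, 97.0, 0, -0.54, 0]] [0.39500277 0.08517355]
```

Request:
{"name": "step_arm", "arguments": {
  "plan": [
    [[-13,-1,0,-0.068,0],[-26,-2,0,-0.135,0],[-39,-1,0,-0.203,0],[-52,0,0,-0.27,0],[-65,3,0,-0.338,0],[-78,6,0,-0.405,0],[-90,10,0,-0.473,0],[-102,14,0,-0.54,0]]
  ]
}}

```text
time: 4.53
tool_pos: [0.5108, -0.0784, 0.1774]
ee_rot: [-3.142, 0.001, 3.0]
wrist_force: [2.4, 1.9, 0.1]
width: 0.0104
```

Request:
{"name": "step_arm", "arguments": {
  "plan": [
    [[-12,6,0,-0.068,0],[-23,12,0,-0.135,0],[-34,19,0,-0.203,0],[-45,27,0,-0.27,0],[-54,36,0,-0.338,0],[-64,45,0,-0.405,0],[-72,55,0,-0.473,0],[-80,65,0,-0.54,0]]
  ]
}}

```text
time: 5.2
tool_pos: [0.4299, -0.0143, 0.1773]
ee_rot: [-3.138, 0.001, 2.459]
wrist_force: [-1.6, -3.1, -0.3]
width: 0.0105
```

Request:
{"name": "step_arm", "arguments": {
  "plan": [
    [[-7,11,0,-0.068,0],[-14,22,0,-0.135,0],[-19,34,0,-0.203,0],[-24,46,0,-0.27,0],[-28,58,0,-0.338,0],[-32,71,0,-0.405,0],[-34,84,0,-0.473,0],[-34,84,0,-0.473,0]]
  ]
}}

```text
time: 5.87
tool_pos: [0.3947, 0.0717, 0.1773]
ee_rot: [-3.138, -0.001, 1.99]
wrist_force: [-7.1, -1.5, 3.0]
width: 0.0105
```

Request:
{"name": "step_arm", "arguments": {
  "plan": [
    [[-1,10,0,-0.05,0],[-1,10,0,-0.05,0],[-1,10,0,-0.05,40],[-1,10,0,-0.05,40],[-1,10,0,-0.05,40],[-1,10,0,-0.05,40],[-1,10,0,-0.05,40],[-1,10,0,-0.05,40]]
  ]
}}

```text
time: 6.53
tool_pos: [0.3962, 0.0807, 0.1775]
ee_rot: [3.141, 0.0, 1.941]
wrist_force: [1.1, -0.4, 0.0]
width: 0.0376
```

Request:
{"name": "step_arm", "arguments": {
  "plan": [
    [[0,0,30,0,40],[0,0,70,0,40],[0,0,110,0,60],[0,0,150,0,60],[0,0,150,0,60]]
  ]
}}

```text
time: 6.95
tool_pos: [0.3986, 0.0809, 0.3363]
ee_rot: [3.127, 0.005, 1.941]
wrist_force: [-0.2, -0.0, 1.1]
width: 0.0539
```

```bash
python3 - <<'E'
from h import *
import pickle
t=snap('top'); s=snap('side'); print(t['obs']['tool_pos'],t['obs']['ee_rot'])
a=t['frame'][100:300,180:440];b=s['frame'][90:290,180:440]
im=np.vstack([a,b]); cv2.imwrite('pics/d1.png',cv2.resize(im[:,:,::-1],None,fx=1.5,fy=1.5,interpolation=cv2.INTER_CUBIC))
E
```

```text
[0.39855765 0.08088476 0.33626318] [3.1267066  0.00473656 1.94057246]
```

View pics/d1.png

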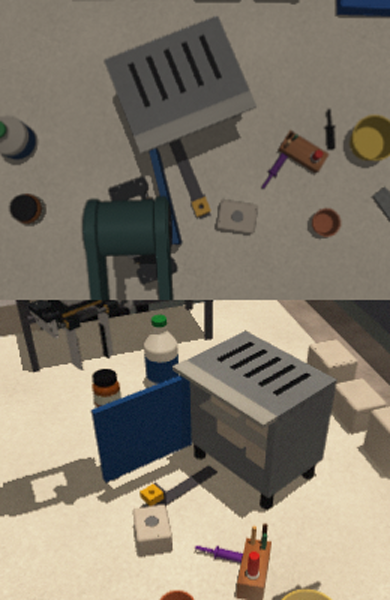

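The picture shows the door standing open beyond square. The purple and black look-alikes are now lying down. The tool never came below z 0.177 near them and no contact force showed. The red pin still stands in the block. Now I move over the red pin.

Request:
{"name": "step_arm", "arguments": {
  "plan": [
    [[18,-36,-20,-0.04,60],[36,-72,-20,-0.086,60],[188,-366,-20,-0.086,60],[188,-366,-20,-0.086,60],[188,-366,-20,-0.086,60],[188,-366,-20,-0.086,60],[188,-366,-20,-0.086,60],[188,-366,-20,-0.086,60]]
  ]
}}

```text
time: 7.72
tool_pos: [0.546, -0.2137, 0.3046]
ee_rot: [-3.139, -0.003, 1.854]
wrist_force: [0.0, -0.3, -0.1]
width: 0.0564
```

Request:
{"name": "step_arm", "arguments": {
  "plan": [
    [[20,-35,0,0,60],[41,-71,-20,0,60],[41,-71,-55,0,60],[41,-71,-90,0,60],[41,-71,-105,0,60],[41,-71,-105,0,60]]
  ]
}}

```text
time: 8.22
tool_pos: [0.5838, -0.2815, 0.1927]
ee_rot: [-3.131, -0.012, 1.854]
wrist_force: [-0.8, 0.9, -0.1]
width: 0.0566
```

```bash
python3 - <<'E'
from h import *
import pickle
t=pickle.load(open('top0.pkl','rb'))
a,b=[atz(t,u/1.5+180,v/1.5+100,.255)[:2] for u,v in((155,155),(178,243))];d=b-a
print('door dir',a,b,'angle',(.402-np.pi/2-np.arctan2(d[1],d[0]))%(2*np.pi))
s=snap('wrist'); save(s,'w3.png',k=1.25); pickle.dump(s,open('w3.pkl','wb')); o=s['obs'];print(o['tool_pos'],o['ee_rot'])
print(proj(s,[[.587,-.285,.108],[.587,-.285,.055]])*1.25)
im=s['frame'].astype(int);m=((im[...,0]>110)&(im[...,1]<50)&(im[...,2]<60)).astype(np.uint8)
n,l,st,c=cv2.connectedComponentsWithStats(m)
for i in range(1,n):
    if st[i,4]>100:print(st[i]*1.25,c[i]*1.25)
E
```

```text
door dir [0.55602537 0.07961718] [0.3754284  0.02735477] angle 1.6911044663627277
[ 0.58377245 -0.28145247  0.19268102] [-3.13056232 -0.01185253  1.8540172 ]
[[395.86428347 259.40564608]
 [395.8835312  244.1478114 ]]
```

View pics/w3.png

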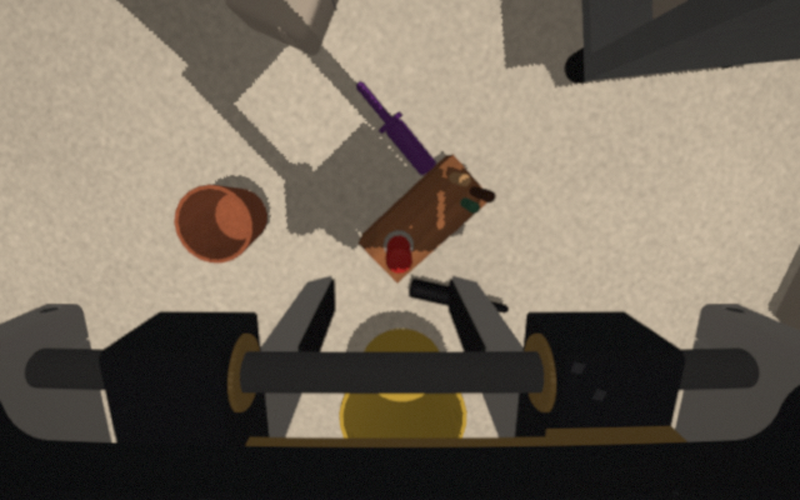

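The pin top is at (398,261) and its collar at (399,243), within about 1 mm of the prediction. The fallen purple and black pins lie clear at table level. I descend.

Request:
{"name": "step_arm", "arguments": {
  "plan": [
    [[1,0,-35,0,60],[1,0,-60,0,60],[1,0,-60,0,60],[1,0,-60,0,60]]
  ]
}}

```text
time: 8.6
tool_pos: [0.5877, -0.2825, 0.1424]
ee_rot: [-3.141, -0.001, 1.855]
wrist_force: [0.2, -0.4, 0.4]
width: 0.0565
```

Request:
{"name": "step_arm", "arguments": {
  "plan": [
    [[0,-2,-30,0,60],[0,-2,-60,0,60],[0,-2,-79,0,60],[0,-2,-79,0,60],[0,-2,-79,0,10],[0,-2,-79,0,10],[0,-2,-79,0,10],[0,-2,-79,0,10]]
  ]
}}

```text
time: 9.27
tool_pos: [0.5896, -0.2857, 0.0665]
ee_rot: [3.138, 0.004, 1.855]
wrist_force: [0.3, -0.3, -0.1]
width: 0.0329
```

Request:
{"name": "step_arm", "arguments": {
  "plan": [
    [[0,0,0,0,10],[0,0,0,0,10],[0,0,0,0,10],[0,0,0,0,10],[0,0,0,0,10]]
  ]
}}

```text
time: 9.68
tool_pos: [0.5887, -0.2851, 0.0645]
ee_rot: [3.14, 0.001, 1.855]
wrist_force: [-0.8, -0.3, 4.0]
width: 0.0197
```

Request:
{"name": "step_arm", "arguments": {
  "plan": [
    [[0,0,35,0,10],[0,0,70,0,10],[0,0,105,0,10],[-15,32,105,0,10],[-122,267,105,0,10],[-122,267,105,0,10],[-122,267,105,0,10],[-122,267,105,0,10]]
  ]
}}

```text
time: 10.35
tool_pos: [0.5024, -0.0996, 0.1672]
ee_rot: [-3.14, -0.001, 1.854]
wrist_force: [0.6, 1.1, -1.0]
width: 0.0199
```

Request:
{"name": "step_arm", "arguments": {
  "plan": [
    [[-18,41,0,0,10],[-36,82,0,0,10],[-36,82,-20,0,10],[-36,82,-36,0,10],[-36,82,-36,0,10],[-36,82,-36,0,10],[-36,82,-36,0,10]]
  ]
}}

```text
time: 10.93
tool_pos: [0.4684, -0.0196, 0.1328]
ee_rot: [3.141, 0.0, 1.854]
wrist_force: [0.5, -0.9, -0.6]
width: 0.0196
```

```bash
python3 - <<'E'
from h import *
import pickle
w=snap('wrist'); pickle.dump(w,open('w4.pkl','wb')); s=snap('side');t=snap('top');pickle.dump((s,t),open('st4.pkl','wb'))
o=w['obs'];print(o['tool_pos'],o['ee_rot'],o['wrist_force'])
T=o['tool_pos']
P=[[.4667,-.0174,.05],[T[0],T[1],T[2]-.0565],[T[0],T[1],T[2]+.04]]
for n,q in(('w',w),('s',s),('t',t)):print(n,proj(q,P).round(1).tolist())
a=cv2.resize(w['frame'][60:320,200:440],None,fx=2,fy=2,interpolation=cv2.INTER_CUBIC)
c=proj(s,P)[0].astype(int);b=cv2.resize(s['frame'][c[1]-40:c[1]+25,c[0]-20:c[0]+20],(320,520),interpolation=cv2.INTER_CUBIC);print('side crop org',c-[20,40])
cv2.imwrite('pics/e1.png',np.hstack([a,b])[:,:,::-1])
E
```

```text
[ 0.46835027 -0.01957197  0.13277063] [3.14145102e+00 1.09482865e-04 1.85419729e+00] [ 0.47813335 -0.93347083 -0.62456146]
w [[312.2, 199.5], [313.3, 210.1], [313.3, 261.7]]
s [[281.1, 217.6], [281.2, 212.2], [279.0, 189.4]]
t [[314.5, 236.8], [315.0, 235.9], [314.8, 233.9]]
side crop org [261 177]
```

View pics/e1.png

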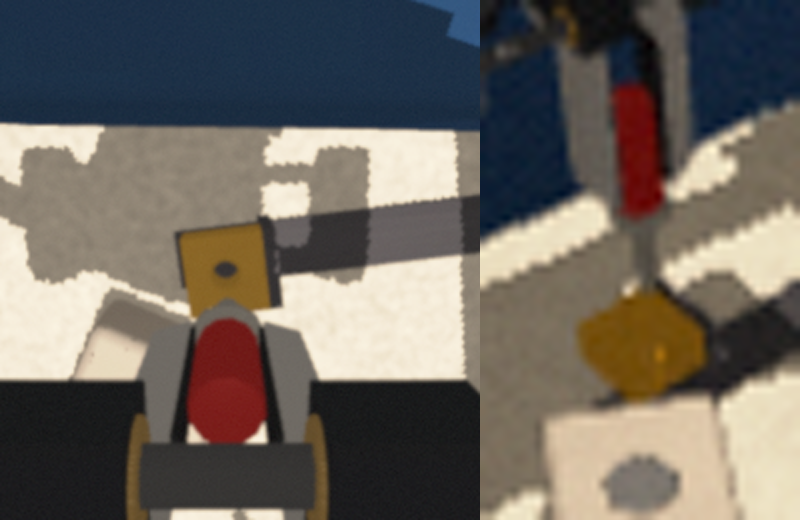

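```bash
python3 - <<'E'
from h import *
import pickle
w1=pickle.load(open('w1.pkl','rb'));w4=pickle.load(open('w4.pkl','rb'));t=pickle.load(open('top0.pkl','rb'));s=pickle.load(open('side0.pkl','rb'));w3=pickle.load(open('w3.pkl','rb'))
def rot(w):
    a=w['obs']['ee_rot'][2];return np.array([[np.cos(a),np.sin(a)],[np.sin(a),-np.cos(a)]])
e1=atz(w1,513/1.25,174/1.25,.05)[:2];e4=atz(w4,313,195,.05)[:2]
print('eye w1',e1,'w4',e4)
d=np.linalg.solve(rot(w4)-rot(w1),e1-e4);print('mount d tool xy mm',d*1e3,'eye',e1+rot(w1)@d)
T=w4['obs']['tool_pos']
pt=atz(w4,313,265.3,T[2]+.0435)[:2];print('pin top w4 rel TCP (tool xy) mm',rot(w4).T@(pt-T[:2])*1e3)
# refined eye pixel: yellow mask centroid of block in each picture
for n,w in(('w1',w1),('w4',w4),('top',t),('side',s)):
    im=w['frame'];h=cv2.cvtColor(im,cv2.COLOR_RGB2HSV);m=cv2.inRange(h,(15,150,90),(28,255,255))
    c=proj(w,[.4667,-.0174,.05])[0];k=np.zeros_like(m);k[int(c[1])-30:int(c[1])+30,int(c[0])-30:int(c[0])+30]=1
    ys,xs=np.nonzero(m*k);print(n,c.round(1),'yellow mid',(xs.min()+xs.max())/2,(ys.min()+ys.max())/2,xs.min(),xs.max(),ys.min(),ys.max(),xs.mean().round(1),ys.mean().round(1))
E
```

```text
eye w1 [ 0.46668753 -0.01739301] w4 [ 0.4662643  -0.01328848]
mount d tool xy mm [-2.35954448  1.43598047] eye [ 0.46830278 -0.01515237]
pin top w4 rel TCP (tool xy) mm [-0.2588659 -0.1302703]
w1 [410.4 139.2] yellow mid 410.5 139.0 397 424 126 152 411.2 138.6
w4 [312.2 199.5] yellow mid 312.0 194.5 290 334 172 217 312.3 193.1
top [314.5 236.8] yellow mid 313.5 237.5 308 319 232 243 313.6 237.4
side [281.1 217.6] yellow mid 281.0 219.5 274 288 213 226 281.0 219.4
```

```bash
python3 - <<'E'
from h import *
import pickle
w=pickle.load(open('w4.pkl','rb'));s,t=pickle.load(open('st4.pkl','rb'))
T=w['obs']['tool_pos'];tx=np.array([-.28,.96,0]);ty=np.array([.96,.28,0])
q=lambda x,y,z:proj(w,T+tx*x+ty*y+[0,0,z])[0].round(1)
print('collar far edge pred',q(.013,0,-.0095),q(.013,0,-.0145),'top far/near',q(.01,0,.0435),q(-.01,0,.0435))
im=w['frame'];print('column 313 rows 200-215',[im[r,313].tolist() for r in range(203,218)])
r=(im[...,0]>70)&(im[...,1]<45)&(im[...,2]<50);ys,xs=np.nonzero(r[200:300,280:350]);print('red rows',ys.min()+200,ys.max()+200,'cols',xs.min()+280,xs.max()+280)
h=s['frame'];r=(h[...,0]>90)&(h[...,1]<60)&(h[...,2]<60);ys,xs=np.nonzero(r[170:225,265:295]);print('side red',xs.mean()+265,ys.min()+170,ys.max()+170,xs.min()+265,xs.max()+265)
print('side pred grip axis top/bottom',proj(s,[T+[0,0,.0435],T+[0,0,-.0095],T+[0,0,-.0565]]).round(1).tolist(),'eye yellow now?')
m=cv2.inRange(cv2.cvtColor(h,cv2.COLOR_RGB2HSV),(15,150,70),(28,255,255))[205:235,265:300];ys,xs=np.nonzero(m);print('side yellow',xs.min()+265,xs.max()+265,ys.min()+205,ys.max()+205)
E=np.array([.4667,-.0174]);c,q2=np.cos(.402),np.sin(.402)
for E in([.4665,-.0168],[.4663,-.0135]):
    C=[[E[0]+a*c-b*q2,E[1]+a*q2+b*c,z] for a in(-.018,.018) for b in(-.018,.018) for z in(0.03,.05)]
    for n,k in(('side',s),('top',t),('w',w)):
        p=proj(k,C);print(n,E,p.min(0).round(1),p.max(0).round(1), proj(k,[C[i] for i in(1,3,5,7)]).round(1).tolist())
E
```

```text
collar far edge pred [313.3 210.1] [313.3 208.1] top far/near [313.2 245.6] [313.3 283.4]
column 313 rows 200-215 [[129, 94, 36], [130, 96, 34], [134, 99, 37], [135, 101, 39], [134, 99, 40], [124, 98, 52], [110, 94, 69], [100, 93, 81], [97, 92, 85], [99, 94, 86], [105, 100, 91], [110, 104, 96], [109, 103, 95], [109, 104, 94], [109, 100, 91]]
red rows 220 281 cols 294 332
side red 280.1917808219178 188 203 277 283
side pred grip axis top/bottom [[278.9, 188.5], [280.2, 201.4], [281.2, 212.2]] eye yellow now?
side yellow 273 288 213 226
side [0.4665, -0.0168] [273.1 211.9] [289.2 227.6] [[280.0, 223.3], [273.1, 217.2], [288.9, 217.8], [281.9, 211.9]]
top [0.4665, -0.0168] [307.7 230.3] [320.9 243.8] [[320.9, 239.7], [311.5, 243.5], [317.1, 230.3], [307.7, 234.1]]
w [0.4665, -0.0168] [289.3 173.1] [334.4 220.4] [[294.7, 220.4], [289.3, 181.3], [334.4, 215.8], [330.2, 176.5]]
side [0.4663, -0.0135] [272.8 211.2] [288.8 226.9] [[279.6, 222.6], [272.8, 216.5], [288.5, 217.1], [281.6, 211.2]]
top [0.4663, -0.0135] [306.7 230.3] [320.  243.9] [[320.0, 239.8], [310.5, 243.6], [316.2, 230.3], [306.7, 234.1]]
w [0.4663, -0.0135] [290.  169.6] [335.3 216.9] [[295.5, 216.9], [290.0, 177.7], [335.3, 212.4], [331.0, 172.8]]
```

Evidence on the eyelet's y spans -0.017 to -0.013, so I aim at (0.4663, -0.0145), lower to just above the mouth, then probe by force.

Request:
{"name": "step_arm", "arguments": {
  "plan": [
    [[-2,5,0,0,10],[-2,5,-12,0,10],[-2,5,-22,0,10],[-2,5,-22,0,10],[-2,5,-22,0,10]]
  ]
}}

```text
time: 11.5
tool_pos: [0.465, -0.0141, 0.1088]
ee_rot: [-3.139, -0.001, 1.855]
wrist_force: [0.8, -0.2, -1.0]
width: 0.0196
```

Request:
{"name": "step_arm", "arguments": {
  "plan": [
    [[0,0,-3,0,10],[0,0,-6,0,10],[0,0,-9,0,10],[0,0,-9,0,10]]
  ]
}}

```text
time: 11.83
tool_pos: [0.4657, -0.0142, 0.1008]
ee_rot: [-3.141, -0.0, 1.855]
wrist_force: [-0.4, 0.3, -1.3]
width: 0.0196
```

Request:
{"name": "step_arm", "arguments": {
  "plan": [
    [[0,0,-4,0,10],[0,0,-8,0,10],[0,0,-12,0,10],[0,0,-12,0,10]]
  ]
}}

```text
time: 12.17
tool_pos: [0.4653, -0.0141, 0.0882]
ee_rot: [-3.14, -0.001, 1.855]
wrist_force: [-0.1, -0.1, -1.1]
width: 0.0195
```

Request:
{"name": "step_arm", "arguments": {
  "plan": [
    [[0,0,-6,0,10],[0,0,-12,0,10],[0,0,-18,0,10],[0,0,-23,0,10],[0,0,-23,0,10]]
  ]
}}

```text
time: 12.58
tool_pos: [0.4655, -0.0141, 0.0652]
ee_rot: [-3.14, -0.001, 1.855]
wrist_force: [0.1, -0.6, -0.7]
width: 0.0199
```

```bash
python3 - <<'E'
from h import *
s=snap('side');w=snap('wrist');print(w['obs']['tool_pos'],w['obs']['wrist_force'],w['obs']['wrist_torque'].round(2))
b=cv2.resize(s['frame'][165:240,245:310],None,fx=6,fy=6,interpolation=cv2.INTER_CUBIC)
a=cv2.resize(w['frame'][95:320,220:400],None,fx=2,fy=2,interpolation=cv2.INTER_CUBIC)
cv2.imwrite('pics/f1.png',np.hstack([a,b])[:,:,::-1])
E
```

```text
[ 0.46563428 -0.01414817  0.06570801] [ 0.01568091  0.84043836 -1.75028257] [-0.06  0.04  0.01]
```

View pics/f1.png

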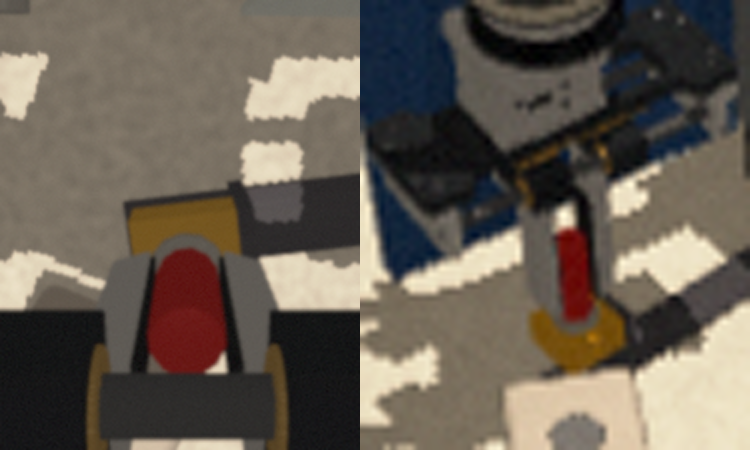

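The views show the collar resting on the yellow block, with the shaft in the eyelet. I'll nudge down 1 mm, open and lift.

Request:
{"name": "step_arm", "arguments": {
  "plan": [
    [[0,0,-1,0,10],[0,0,-1,0,45],[0,0,-1,0,45],[0,0,-1,0,45],[0,0,-1,0,45],[0,0,-1,0,45],[0,0,-1,0,45]]
  ]
}}

```text
time: 13.27
tool_pos: [0.4662, -0.0142, 0.0656]
ee_rot: [3.141, 0.0, 1.855]
wrist_force: [-0.2, 0.5, 0.0]
width: 0.042
```

Request:
{"name": "step_arm", "arguments": {
  "plan": [
    [[0,0,15,0,45],[0,0,40,0,45],[0,0,80,0,45],[0,0,120,0,45],[0,0,160,0,45],[0,0,200,0,45],[20,-40,220,0,45],[40,-80,220,0,45]]
  ]
}}

```text
time: 13.93
tool_pos: [0.5038, -0.0851, 0.2923]
ee_rot: [3.13, 0.006, 1.859]
wrist_force: [1.5, -0.3, 1.2]
width: 0.0423
```

Request:
{"name": "step_arm", "arguments": {
  "plan": [
    [[10,-40,0,0,45],[20,-80,0,0,45],[30,-120,0,0,45],[30,-120,0,0,45]]
  ]
}}

```text
time: 14.27
tool_pos: [0.532, -0.212, 0.2822]
ee_rot: [-3.138, 0.001, 1.847]
wrist_force: [-0.9, 1.2, -0.4]
width: 0.0421
```

```bash
python3 - <<'E'
from h import *
s=snap('side');t=snap('top');print(s['obs']['tool_pos'],s['obs']['wrist_force'],s['obs']['width'],s['obs']['time'])
b=cv2.resize(s['frame'][140:300,220:400],None,fx=2.5,fy=2.5,interpolation=cv2.INTER_CUBIC)
a=cv2.resize(t['frame'][130:290,240:370],None,fx=2.5,fy=2.5,interpolation=cv2.INTER_CUBIC)
cv2.imwrite('pics/g1.png',np.hstack([a,b])[:,:,::-1])
h=s['frame'];r=(h[...,0]>90)&(h[...,1]<60)&(h[...,2]<60);ys,xs=np.nonzero(r[180:230,265:300]);print('side red',xs.mean()+265,ys.min()+180,ys.max()+180)
print('pred grip top/bottom seated',proj(s,[[.466,-.0145,.108],[.466,-.0145,.055]]).round(1).tolist())
E
```

```text
[ 0.5320454  -0.21203686  0.2822486 ] [-0.89995848  1.17415314 -0.42628831] 0.04214285040274313 14.2667
side red 280.0 204 217
pred grip top/bottom seated [[279.3, 204.1], [280.5, 216.0]]
```

View pics/g1.png

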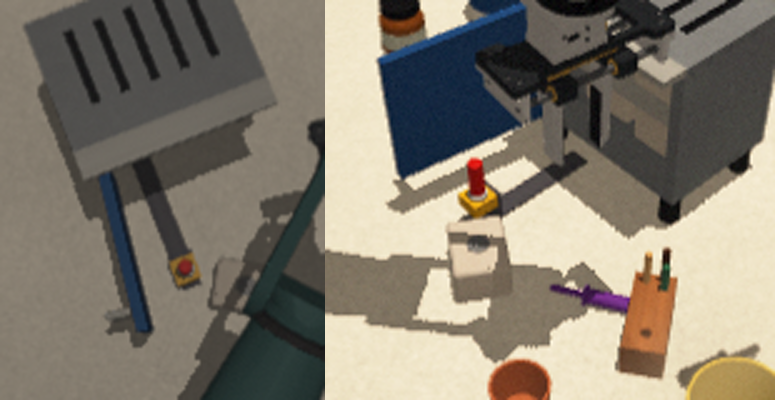

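The red pin stands seated in the eyelet, the door is open past square and the mould has not moved. I'm handing the job in.

```bash
python3 -c "
from bench import robot
print(robot.close_job())"
```

```text
the job is handed in; nothing more can be done
None
```

The door is open a little past square and the red-headed pin is fully down in the yellow eyelet. I handed the job in at about 14 s of the 64 s allowed.

**Door:** I gripped the bar handle near its top, below the cabinet lip, and swung the door to about 1.69 rad. The top picture and the handle's path agree on that angle. I did not push the door back against the pin to test that it holds.

**Pin:** It went down with no contact force to speak of. In the last pictures the collar sits on the block, and the red grip is within about 1 px of where a seated pin should appear. The largest wrist force I read was under 10 N, and the arm was clear of everything at hand-in.

**Two checks disagreed:**
- **Eyelet position:** The cameras disagreed by about 4 mm in y. I aimed between them, and the pin went in at the first try.
- **Look-alike pins:** The purple and black look-alikes, upright at the start, were lying on the table when I checked after opening the door. I saw no contact: the tool stayed above z = 0.177 m, they are about 0.1 m tall, and the black one was well away from every move. I did not see them fall, so I can't say why they did, and I left them as they lay.

The mould did not look moved. I did not measure the other things on the table at the end.

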